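# Calibrate the sprung parts scale with a check weight

### The job

Calibrate the blue parts scale: first take the white nylon coil stop off its pan and put it in the yellow tray. Then set the large steel check weight gently upright in the centre of the pan, wholly inside the red ring, without slamming the pan down. With the weight released and standing there, and not before, press the green button fully and let it go; leave the weight on the pan and the other things on the bench alone.

Things in the scene. Friction and masses are not known exactly. Their poses are not given: they have to be found in the camera images.
- pan_center (a point): Centre of the top face of the scale's round steel pan, 124 mm across, 5 mm thick, flat, no rim; z up. Top face 88 mm above the bench when unloaded. A red painted ring, 60 mm inside and 68 mm outside diameter, is concentric with it. The pan sinks on a spring and also tips a little towards an off-centre load (about 3 degrees for the check weight 10 mm off).
- pan_spring (a joint): How far the pan has sunk, m: 0 unloaded (with the coil stop too), about 0.008 with the check weight at rest, stop at 0.022. Stiffness 500 N/m with 1 N needed to start. Being driven past 0.016 counts as slamming. Vertical.
- scale: Blue scale housing fixed to the bench, 240 (x) by 170 (y) by 50 mm high, origin under its centre. The pan's centre is 40 mm along its +x, the button 85 mm along its -x and 45 mm along its -y. Its small dark display is beside the button.
- cal_top (a point): Centre of the top of the green round calibration button, 26 mm across, on the scale housing, its top 72 mm above the bench, in a black collar; pressed straight down.
- cal (a joint): How far the button is pressed, m: 0 out, 0.006 fully down (5 N); it springs back.
- check_weight: Large polished steel check weight, 0.5 kg: round body 44 mm across and 40 mm high with a knob 22 mm across on a 13 mm neck on top, 58 mm high in all; knob's widest part 49 to 55 mm up. Origin at the centre of its underside, z up. Stands on the bench.
- coil_stop: White nylon coil stop, about 30 g, 32 mm high: foot flange 32 mm across and 6 mm thick, round shank 23 mm across above it. Origin at the centre of its underside, z along the shank. Stands on the pan at the start.
- coil_stop_center (a point): Middle of the coil stop, 16 mm above its underside.
- tray: Yellow open tray fixed to the bench, 140 by 140 mm outside, 30 mm high, walls 4 mm, floor about 4 mm thick; empty. Origin under its centre, axes along its sides.
- small_weight: Brass check weight, 29 mm across and 46 mm high with knob, 0.2 kg: not needed, leave alone. Origin at the centre of its underside.
- leg_leveller: Dark cast iron leg leveller, foot 50 mm across, threaded stem up to 62 mm: leave alone. Origin at the centre of its underside.
- drop_target0: Red plastic drop target lying flat, 52 by 28 by 6 mm with a tab: leave alone.
- drop_target1: The other red drop target, same size: leave alone.
Things that resemble listed ones, but are neither listed nor needed, are in the scene too. Of the things that look like the tray, take the one that is farthest from the robot's base at the start.

How it is judged (in metres and radians):
On the way, in this order (a step that is already met when the one before it is completed fails the run):
1. the coil stop lies released and at rest in the yellow tray (x of coil_stop_center in the frame of tray between -0.066 and 0.066 m and y of coil_stop_center in the frame of tray between -0.066 and 0.066 m and height (world z) of coil_stop_center below 0.03 m and linear speed of coil_stop below 0.03 m/s and contact force between the fingers and coil_stop below 0.1 N), for 0.2 s.
2. the check weight stands released, upright and centred on the pan, at rest (horizontal distance between check_weight and pan_center below 0.008 m and distance between check_weight and pan_center below 0.01 m and angle between check_weight's own z axis and vertical below 0.12 rad and value of joint pan_spring above 0.005 m and linear speed of check_weight below 0.02 m/s and contact force between the fingers and check_weight below 0.1 N), for 0.3 s.
3. the green button is pressed down (value of joint cal above 0.0045 m).
At the end, for the whole second after the job is handed in: The check weight stands upright (within 7 degrees) and still on the pan, its centre within 8 mm of the pan's centre, its load sinking the pan by more than 5 mm; the coil stop rests on the floor of the yellow tray; the green button, having been pressed, is out again (within 2 mm) (horizontal distance between check_weight and pan_center below 0.008 m and distance between check_weight and pan_center below 0.01 m and angle between check_weight's own z axis and vertical below 0.12 rad and value of joint pan_spring above 0.005 m and linear speed of check_weight below 0.02 m/s and value of joint cal below 0.002 m and x of coil_stop_center in the frame of tray between -0.066 and 0.066 m and y of coil_stop_center in the frame of tray between -0.066 and 0.066 m and height (world z) of coil_stop_center below 0.03 m and linear speed of coil_stop below 0.03 m/s); the robot touches nothing.
It fails at once if the pan is slammed or pushed down more than 16 mm (value of joint pan_spring above 0.016 m).
It fails at once if the button is pressed while the check weight is not standing on the pan (value of joint cal above 0.003 m and distance between check_weight and pan_center above 0.012 m).
It fails at once if a bystander is moved more than 20 mm (distance of any of small_weight, leg_leveller, drop_target0, drop_target1 from where it was at the start of the episode above 0.02 m).
It also fails if it takes over 61 s, if anything falls off the work surface, if the arm or the gripper's body presses on something with over 40 N, if the wrist force passes 120 N, or if a joint passes its speed limit or range.

### The arm

A 6-joint arm with a two-finger parallel gripper is mounted at the origin on the work surface. World frame = base frame: x ahead of the robot, y to its left, z up, the work surface at z = 0. Lengths are in m, angles in degrees, forces in N, time in s.
With the tool pointing down it reaches from about 0.275 to 1 m from the base axis. Payload 8.4 kg.
Tool frame: the origin (TCP) lies midway between the tips of the shut fingers; the grasp point (between the pads) lies 19 mm behind it (bot.tcp_to_grasp is the distance from the TCP to the grasp point, in m); y points along the fingers, x is the direction in which the jaws open and shut, and the axes are right-handed (so a half turn about y gives the same grasp; the last joint's range is limited). The gripper opens to 85 mm and grips with 20 to 120 N. Pads are 22 mm wide; open, the fingers measure 114 mm over their backs; the gripper's body (76 mm by 85 mm) begins 54 mm behind the grasp point. The pads swing forward as they close: fully open they stand 13 mm farther back than shut.
Start: joints at [71.597, 20.225, 93.587, -0, 66.188, -0.138], TCP at [0.196, 0.594, 0.231] pointing down, gripper open.
Joint ranges: [-150.9, 150.9], [-52.94, 120.26], [3.33, 152.33], [-74.26, 254.26], [0, 154.13], [-172.89, 172.89]. Speed limits (degrees/s): [127.2, 127.2, 159.86, 180, 180, 180].

### API

Orientations are given as a 3x3 rotation matrix whose columns are the frame's x, y, z axes.
In Python, from workcell import bot, imaging, workorder, read_t, read_joint_positions, read_dq, read_effort, read_position, read_ee_rot, read_wrist_force, read_torque, read_width gives the robot as it stands. The module is installed in compiled form; this text tells all that it offers. Calls block until the motion is done:
- bot.goto(position, orientation): joint-space move of the TCP to a pose.
- bot.move_linear(position, ori=None, velocity=0.15): straight line of the TCP; ori=None keeps the orientation; velocity is the mean speed in m/s.
- bot.move_j(angles): joint-space move.
- bot.grip(opening, grip_force=None): finger opening in m; grip_force is the grip in N (None keeps the last); returns when the fingers have stopped.
- bot.dwell(seconds).
- bot.inverse_kinematics(position, orientation): joint angles nearest the present ones, or None.
- imaging.camera(name): name is "side" or "top" or "wrist"; returns the picture (420x560x3 uint8, red, green, blue); there is no depth.
- imaging.get_calibration(name): a dict with "vertical_fov" (degrees; the focal length in pixels is half the picture's height over the tangent of half this angle, whatever the lens; pixels are square), "cx", "cy" (the principal point, pixels), "world_from_camera" (4x4, takes a point from camera to world coordinates); the wrist camera has in their place "hand_eye" (4x4, takes a point from camera to tool coordinates, whose origin is the TCP and whose axes are the tool frame's). Camera axes: x right, y down, z forward; pixel columns grow to the right and rows downward; lengths in m; the calibration is good to about 2 mm. A picture is of the moment at which its call begins: read the wrist's pose just before it. get_calibration takes no time and is no camera call.
A pose or a line that the arm cannot do raises bot.PlanningError and nothing moves.
- workorder.sign_off(): hands the job in, once; it reports no verdict.
Readings, each from a call of its own:
- read_t(): time.
- read_joint_positions(): joint angles.
- read_dq(): joint speeds.
- read_effort(): joint torques, N m.
- read_position(): TCP position.
- read_ee_rot(): TCP orientation.
- read_wrist_force(): force on the tool from outside, world axes, zero at the start.
- read_torque(): the same for the moment, N m.
- read_width(): finger opening in m.
Only numpy, scipy, OpenCV 4.12 (cv2) and the standard library are available. Lean on these libraries where they do the work, as an engineer would, in place of code of your own. Each camera call takes 0.05 s, during which the arm holds its last target.

## Working session

There is one attempt and no reset: what is moved stays moved. The work goes in short steps, each a Python script; the robot and the scene stay as the last script left them, time stands still between calls to the robot, and variables do not carry over. Pictures are saved under pics/ and viewed, and the job is handed in when it is done.

```bash
mkdir -p pics; ls
python3 - <<'E'
from workcell import *
import cv2
for n in ["side","top","wrist"]:
    p=imaging.camera(n); cv2.imwrite(f"pics/{n}0.png",p[:,:,::-1])
    print(n,imaging.get_calibration(n))
print(read_t(),read_position(),read_ee_rot(),read_width(),bot.tcp_to_grasp)
E
```

```text
pics
side {'vertical_fov': 43.38211482264405, 'cx': 278.6438189509556, 'cy': 210.6032436583081, 'world_from_camera': array([[-0.98707416, -0.1079739 ,  0.11843246,  0.37712426],
       [-0.16019567,  0.64312417, -0.74881817,  0.98362092],
       [ 0.00468604, -0.75811143, -0.6521082 ,  0.9485425 ],
       [ 0.        ,  0.        ,  0.        ,  1.        ]])}
top {'vertical_fov': 46.652816269209275, 'cx': 285.79722259398807, 'cy': 208.49839880924182, 'world_from_camera': array([[ 0.02033059, -0.98337323,  0.18045429,  0.34269139],
       [-0.99974533, -0.02176405, -0.00596699,  0.00554803],
       [ 0.0097952 , -0.18028702, -0.98356527,  1.14667565],
       [ 0.        ,  0.        ,  0.        ,  1.        ]])}
wrist {'vertical_fov': 65.52838098524953, 'cx': 274.5358743570148, 'cy': 212.02805494274585, 'hand_eye': array([[ 9.99999548e-01,  6.97858444e-04,  6.45727001e-04,
        -2.41822424e-04],
       [-4.12811101e-04, -2.93116236e-01,  9.56076724e-01,
        -1.43608569e-01],
       [ 8.56479283e-04, -9.56076558e-01, -2.93115816e-01,
         7.47263646e-02],
       [ 0.00000000e+00,  0.00000000e+00,  0.00000000e+00,
         1.00000000e+00]])}
0.15 [0.19576167 0.59316535 0.2307111 ] [[ 3.13414587e-01 -3.56521572e-04 -9.49616328e-01]
 [ 9.49615756e-01 -1.04194949e-03  3.13414789e-01]
 [-1.10119138e-03 -9.99999394e-01  1.19963326e-05]] 0.0851315543324811 0.0187
```

View pics/top0.png

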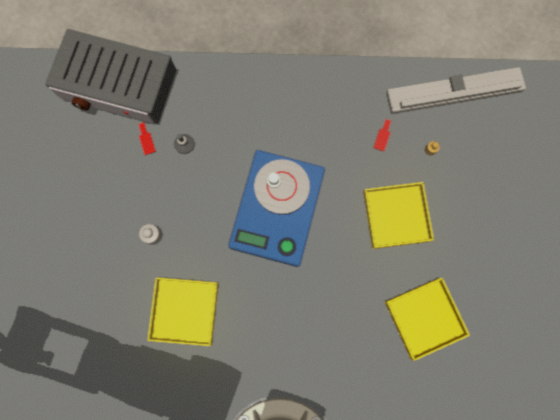

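View pics/side0.png

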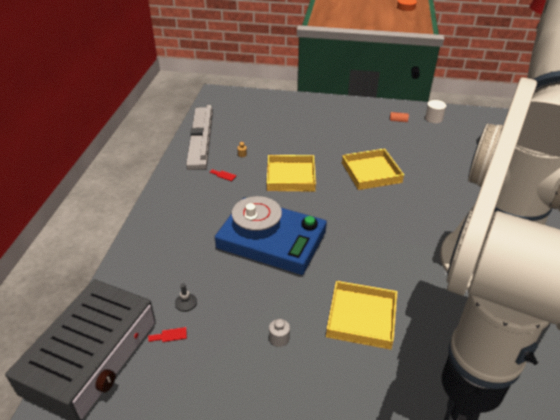

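View pics/wrist0.png

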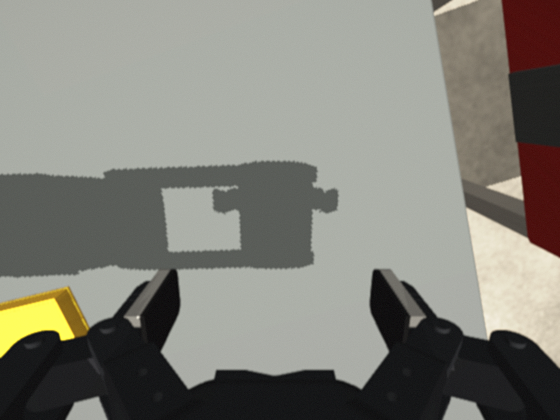

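```bash
cat > h.py <<'E'
import numpy as np, cv2
from workcell import *
def K(n):
    c=imaging.get_calibration(n); f=210/np.tan(np.radians(c["vertical_fov"]/2)); return c,f
def cam(n,T=None):
    c,f=K(n)
    if T is None: T=c["world_from_camera"] if n!="wrist" else toolT()@c["hand_eye"]
    return c,f,T
def toolT(p=None,R=None):
    M=np.eye(4); M[:3,:3]=read_ee_rot() if R is None else R; M[:3,3]=read_position() if p is None else p; return M
def back(n,uv,z,T=None):
    c,f,T=cam(n,T); d=T[:3,:3]@np.array([(uv[0]-c["cx"])/f,(uv[1]-c["cy"])/f,1.]); o=T[:3,3]
    return o+d*(z-o[2])/d[2]
def proj(n,P,T=None):
    c,f,T=cam(n,T); q=np.linalg.inv(T)@np.append(P,1); return np.array([c["cx"]+f*q[0]/q[2],c["cy"]+f*q[1]/q[2]])
def save(name,img,crop=None,k=1):
    if crop: img=img[crop[1]:crop[3],crop[0]:crop[2]]
    img=cv2.resize(img,None,fx=k,fy=k,interpolation=cv2.INTER_CUBIC); cv2.imwrite("pics/"+name,np.ascontiguousarray(img[:,:,::-1]))
def blobs(img,mask,amin=20):
    n,l,s,c=cv2.connectedComponentsWithStats(mask.astype(np.uint8))
    return [(c[i].round(1),s[i]) for i in range(1,n) if s[i,4]>=amin],l
E
python3 - <<'E'
import cv2
from h import *
top=cv2.imread("pics/top0.png")[:,:,::-1]; side=cv2.imread("pics/side0.png")[:,:,::-1]
for n,im in(("top",top),("side",side)):
    h=cv2.cvtColor(im,cv2.COLOR_RGB2HSV)
    for nm,lo,hi,z in (("yellow",(22,150,90),(35,255,255),.02),("green",(50,120,100),(75,255,255),.072),("blue",(100,150,60),(125,255,255),.05),("red",(0,180,120),(6,255,255),.003)):
        m=cv2.inRange(h,lo,hi)>0
        b,_=blobs(im,m,25)
        for c,s in b: print(n,nm,c,s,back(n,c,z).round(3))
im=top
save("crop1.png",top,(120,200,220,360),5) if 0 else None
a=cv2.resize(top[140:280,220:340],None,fx=4,fy=4,interpolation=cv2.INTER_CUBIC); b=cv2.resize(top[205:265,115:185],None,fx=4,fy=4,interpolation=cv2.INTER_CUBIC)
cv2.imwrite("pics/c1.png",a[:,:,::-1]);
c=np.zeros((600,800,3),np.uint8); c[:560,:480]=a; c[:240,500:780]=b; cv2.imwrite("pics/c1.png",c[:,:,::-1].copy())
E
```

```text
top yellow [397.9 214.9] [ 364  182   69   66 3576] [ 0.54  -0.265  0.02 ]
top yellow [182.8 311.4] [ 148  278   70   68 3987] [0.308 0.227 0.02 ]
top yellow [426.7 318.5] [ 386  278   83   82 4052] [ 0.303 -0.326  0.02 ]
top green [286.4 245.9] [281 241  12  11 106] [ 0.456 -0.004  0.072]
top red [382.2 137.3] [375 121  14  29 211] [ 0.736 -0.235  0.003]
top red [146.  140.2] [140 123  15  31 248] [0.715 0.344 0.003]
side yellow [290.  172.4] [267 156  48  28 987] [ 0.54  -0.258  0.02 ]
side yellow [294. 156.] [279 156  31   1  31] [ 0.54  -0.344  0.02 ]
side yellow [370.7 168.7] [343 156  56  27 883] [ 0.306 -0.317  0.02 ]
side yellow [362.  314.2] [ 327  282   70   60 2715] [0.309 0.232 0.02 ]
side green [309.4 219.4] [305 216  10   8  56] [ 0.455 -0.002  0.072]
side green [298.5 245.5] [293 238  12  15  59] [0.47  0.094 0.072]
side blue [272.1 241.3] [ 216  209  110   65 3465] [0.538 0.068 0.05 ]
side red [223.7 174.7] [211 170  24  10 115] [ 0.737 -0.237  0.003]
side red [169.7 334.9] [149 328  37  13 309] [0.714 0.342 0.003]
```

View pics/c1.png

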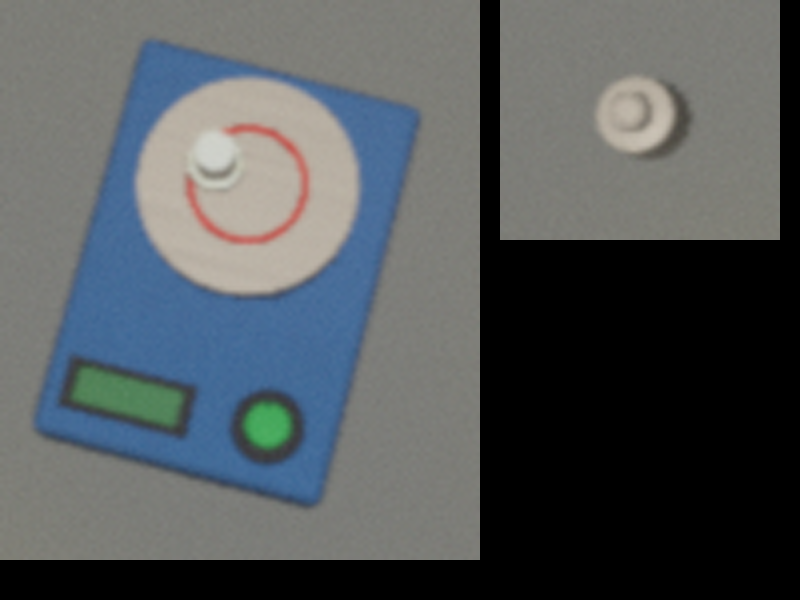

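The tray candidates in the top picture are (398,215), (427,318) and (183,312). They lie 0.60, 0.44 and 0.38 m from the base, so the one at (398,215) is the tray meant. The white stop stands at (274,178), off-centre on the pan, whose centre is at about (282,187). The steel check weight is at (149,233), and the small orange knob at (433,148) is the brass one. Next I'll compute the positions and move above the stop.

Run:
```python
from h import *
top=cv2.imread("pics/top0.png")[:,:,::-1]
for nm,uv,z in (("pan",(281.75,186.75),.088),("stop",(273.75,177.75),.12),("cwbody",(149,233.5),.04),("cwknob",(147.2,233),.056),("button",(286.4,245.9),.072),("tray",(399,215),.03)):
    print(nm,back("top",uv,z).round(4))
s=back("top",(273.75,177.75),.12)
R=np.array([[1,0,0],[0,0,1],[0,-1,0]],float)
t=read_t(); bot.goto([s[0],s[1],0.225],R); print("t",t,read_t(),read_position())
p,Rr=read_position(),read_ee_rot(); im=imaging.camera("wrist"); np.savez("pics/w1.npz",p=p,R=Rr); save("w1.png",im)
```

```text
pan [0.586  0.0091 0.088 ]
stop [0.5982 0.0268 0.12  ]
cwbody [0.4808 0.3098 0.04  ]
cwknob [0.4799 0.3096 0.056 ]
button [ 0.4558 -0.004   0.072 ]
tray [ 0.538  -0.2654  0.03  ]
t 0.15 2.6167 [0.59821    0.02764907 0.2250069 ]
```

View pics/w1.png

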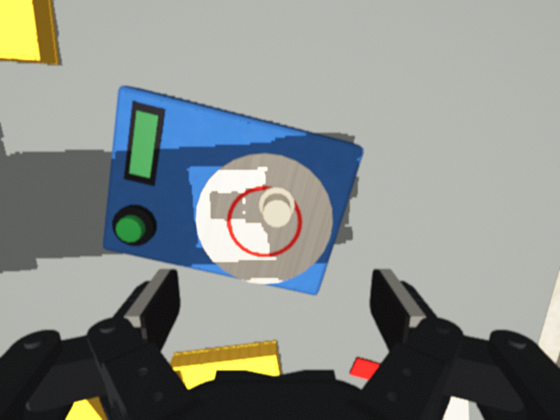

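Run:
```python
from h import *
im=cv2.imread("pics/w1.png")[:,:,::-1]; d=np.load("pics/w1.npz"); T=toolT(d["p"],d["R"])@imaging.get_calibration("wrist")["hand_eye"]
save("w1c.png",im,(180,140,350,300),4)
h=cv2.cvtColor(im,cv2.COLOR_RGB2HSV)
m=(cv2.inRange(h,(0,150,120),(8,255,255))|cv2.inRange(h,(172,150,100),(180,255,255)))
m[:,:200]=0;m[300:]=0
ys,xs=np.nonzero(m)
P=np.array([back("wrist",(x,y),.088,T)[:2] for x,y in zip(xs,ys)])
A=np.c_[2*P,np.ones(len(P))]; s=np.linalg.lstsq(A,(P**2).sum(1),rcond=None)[0]
print("ring",s[:2],"r",np.sqrt(s[2]+s[:2]@s[:2]),len(P))
g=cv2.inRange(h,(50,120,60),(75,255,255)); b,_=blobs(im,g>0); 
for c,st in b: print("green",c,st,back("wrist",c,.072,T).round(4))
for uv in ((277,210),): print("stop",back("wrist",uv,.12,T))
```

```text
ring [0.58883069 0.00656609] r 0.03220807574555078 569
green [143.  144.8] [ 129  112   29   66 1360] [0.4806 0.0741 0.072 ]
green [129.7 228.4] [115 215  30  28 638] [ 0.4586 -0.0053  0.072 ]
stop [0.60022237 0.02777867 0.12      ]
```

View pics/w1c.png

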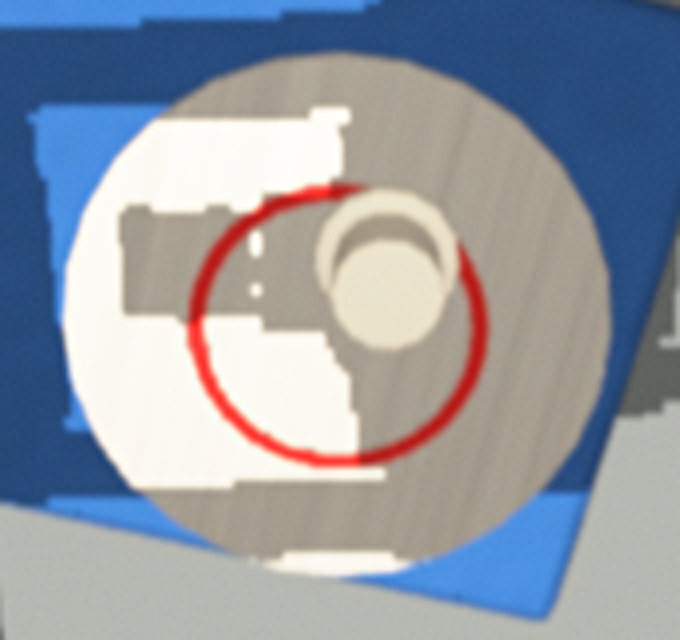

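Run:
```python
from h import *
d=np.load("pics/w1.npz"); T=toolT(d["p"],d["R"])@imaging.get_calibration("wrist")["hand_eye"]
a=back("wrist",(277,213.5),.12,T); b=back("wrist",(276.75,204.8),.0935,T); print(a,b)
s=(a+b)/2
t0=read_t()
bot.move_linear([s[0],s[1],.088+.010],velocity=.12); print(read_t()-t0, read_wrist_force())
bot.grip(.0,grip_force=25); print(read_t(),read_width(),read_wrist_force(),read_position())
bot.move_linear([s[0],s[1],.20],velocity=.2)
p,Rr=read_position(),read_ee_rot(); im=imaging.camera("wrist"); np.savez("pics/w2.npz",p=p,R=Rr); save("w2.png",im); print(read_t(),read_width(),read_wrist_force())
```

```text
[0.60023484 0.02486454 0.12      ] [0.60022857 0.02461675 0.0935    ]
1.2083 [-0.95596452 -0.1580672   0.21663817]
4.475 0.021317247587908372 [-0.48453491  0.97962185  0.92098203] [0.60030601 0.02474924 0.09810054]
5.1833 0.02124101323788564 [-0.75818083 -0.4605467  -0.52101168]
```

View pics/w2.png

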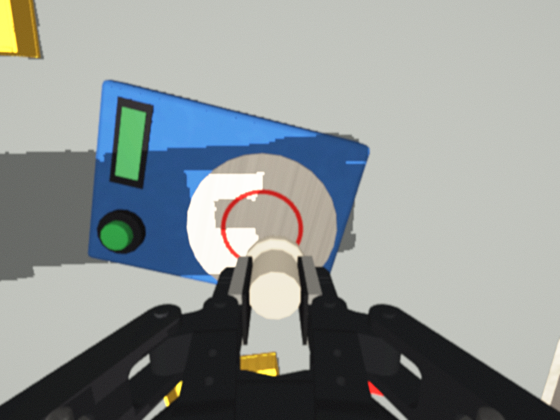

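```bash
cat >> h.py <<'E'
def ring(im,T,z=.088,rect=(180,140,360,300)):
    h=cv2.cvtColor(im,cv2.COLOR_RGB2HSV)
    m=(cv2.inRange(h,(0,150,120),(8,255,255))|cv2.inRange(h,(172,150,100),(180,255,255)))
    M=np.zeros_like(m); x0,y0,x1,y1=rect; M[y0:y1,x0:x1]=m[y0:y1,x0:x1]
    ys,xs=np.nonzero(M); P=np.array([back("wrist",(x,y),z,T)[:2] for x,y in zip(xs,ys)])
    A=np.c_[2*P,np.ones(len(P))]; s=np.linalg.lstsq(A,(P**2).sum(1),rcond=None)[0]
    return s[:2],np.sqrt(s[2]+s[:2]@s[:2]),len(P)
E
python3 - <<'E'
from h import *
im=cv2.imread("pics/w2.png")[:,:,::-1]; d=np.load("pics/w2.npz"); T=toolT(d["p"],d["R"])@imaging.get_calibration("wrist")["hand_eye"]
print(ring(im,T))
h=cv2.cvtColor(im,cv2.COLOR_RGB2HSV)
g=cv2.inRange(h,(50,120,60),(75,255,255)); b,_=blobs(im,g>0)
for c,st in b: print("green",c,st,back("wrist",c,.072,T).round(4))
R=np.array([[1,0,0],[0,0,1],[0,-1,0]],float)
bot.goto([.539,-.262,.15],R)
p,Rr=read_position(),read_ee_rot(); im=imaging.camera("wrist"); np.savez("pics/w3.npz",p=p,R=Rr); save("w3.png",im); print(read_t(),read_width(),p)
T=toolT(p,Rr)@imaging.get_calibration("wrist")["hand_eye"]
for c in [(.07,.07),(-.07,.07),(.07,-.07),(-.07,-.07)]: print(proj("wrist",[.539+c[0],-.262+c[1],.03],T))
E
```

```text
(array([0.58879972, 0.00636882]), np.float64(0.03222460280018647), 612)
green [129.8 143.8] [ 115  108   31   73 1632] [0.4815 0.0744 0.072 ]
green [115.9 235.2] [100 220  33  31 774] [ 0.4589 -0.0053  0.072 ]
6.375 0.02141420678852724 [ 0.5394043  -0.26114917  0.14991907]
[364.07451951 119.55363608]
[183.93740009 119.32309271]
[351.45878386 280.72554876]
[196.31992918 280.61497093]
```

View pics/w3.png

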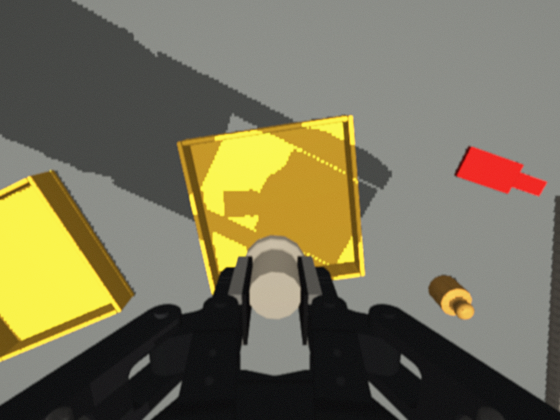

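Run:
```python
from h import *
bot.move_linear([.539,-.262,.0155],velocity=.12); print(read_t(),read_wrist_force())
bot.grip(.045); print(read_t(),read_width(),read_wrist_force())
bot.move_linear([.539,-.262,.15],velocity=.25)
p,Rr=read_position(),read_ee_rot(); im=imaging.camera("wrist"); save("w4.png",im); print(read_t(),p)
```

```text
7.65 [-0.21470542  0.45530112 -0.71772029]
8.0083 0.04503248856860798 [ 0.56436399 -0.039458    0.32430274]
8.75 [ 0.53837216 -0.26169125  0.14915581]
```

View pics/w4.png

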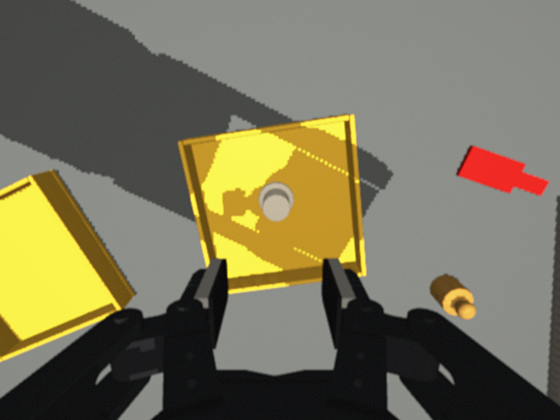

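The stop stands upright in the middle of the tray, at (276,203). Next is the check weight.

Run:
```python
from h import *
R=np.array([[1,0,0],[0,0,1],[0,-1,0]],float)
bot.move_linear([.539,-.262,.21],velocity=.25)
bot.goto([.483,.308,.17],R)
bot.grip(.085)
bot.dwell(.2)
p,Rr=read_position(),read_ee_rot(); im=imaging.camera("wrist"); np.savez("pics/w5.npz",p=p,R=Rr); save("w5.png",im); save("w5c.png",im,(170,130,370,280),4);print(read_t(),p)
```

```text
11.9333 [0.48297583 0.30801417 0.16999159]
```

View pics/w5c.png

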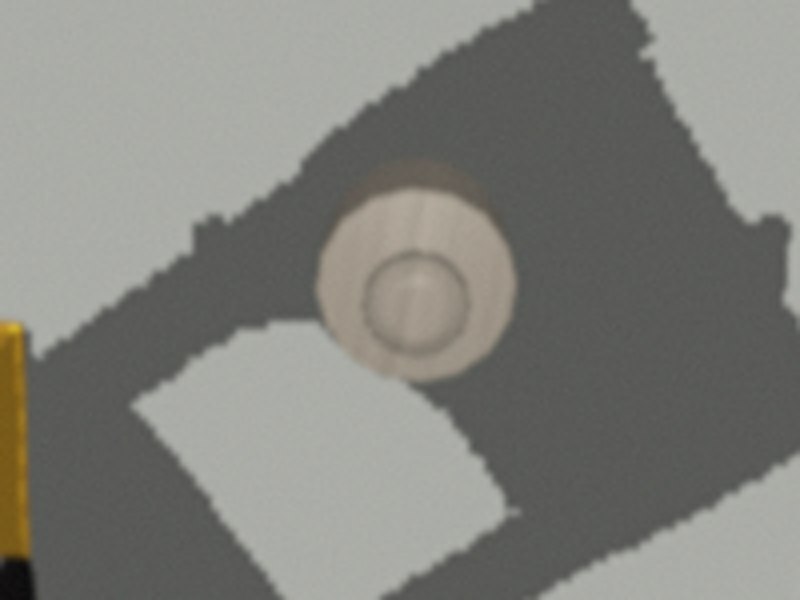

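Run:
```python
from h import *
d=np.load("pics/w5.npz"); T=toolT(d["p"],d["R"])@imaging.get_calibration("wrist")["hand_eye"]
a=back("wrist",(274.25,201.2),.04,T); b=back("wrist",(274.25,206),.055,T); print(a,b)
s=a.copy(); s[:2]=(a[:2]+b[:2])/2
R=np.array([[1,0,0],[0,0,1],[0,-1,0]],float)
bot.move_linear([s[0],s[1],.008],R,velocity=.12); print(read_t(),read_position(),read_wrist_force())
bot.grip(.0,grip_force=45); print(read_t(),read_width(),read_wrist_force(),read_position())
bot.move_linear([s[0],s[1],.22],velocity=.2); bot.dwell(.2)
print(read_t(),read_wrist_force(),read_torque(),read_width())
np.save("pics/s.npy",s)
bot.goto([.5888,.0065,.22],R); bot.dwell(.3)
p,Rr=read_position(),read_ee_rot(); im=imaging.camera("wrist"); np.savez("pics/w6.npz",p=p,R=Rr); save("w6.png",im); print(read_t(),p,read_wrist_force())
T=toolT(p,Rr)@imaging.get_calibration("wrist")["hand_eye"]; print(ring(im,T,rect=(150,110,400,330)))
```

```text
[0.48279978 0.30861863 0.04      ] [0.48280091 0.3085706  0.055     ]
13.4333 [0.48329753 0.30890764 0.00869943] [-0.29763866 -0.55284852  0.08017434]
13.9 0.04314234713396594 [-1.8564706  -0.26160957  6.46334332] [0.4827962  0.30869371 0.00860513]
15.3083 [ 0.30597113 -0.40089834 -5.05747065] [ 0.04683698 -0.00033939 -0.01265052] 0.0428496402861235
16.875 [0.5887768  0.00737078 0.22003285] [-0.26772913 -0.41263641 -4.04765489]
(array([0.58883593, 0.0066385 ]), np.float64(0.03220353864482684), 614)
```

View pics/w6.png

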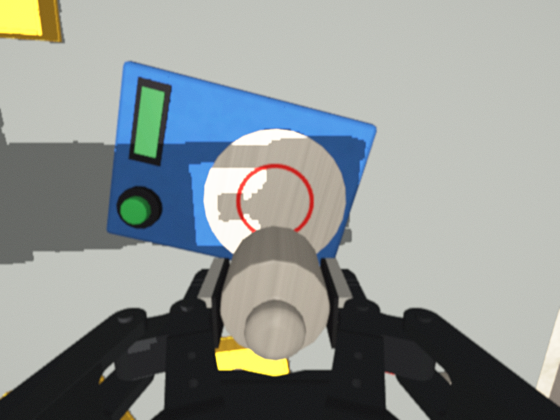

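Run:
```python
from h import *
im=cv2.imread("pics/w6.png")[:,:,::-1]; d=np.load("pics/w6.npz"); p=d["p"];T=toolT(p,d["R"])@imaging.get_calibration("wrist")["hand_eye"]
s=np.load("pics/s.npy")
def circ(o,z,r): return np.array([proj("wrist",[o[0]+r*np.cos(t),o[1]+r*np.sin(t),z],T) for t in np.linspace(0,2*np.pi,60)])
v=cv2.resize(im[160:400,160:400],None,fx=2.5,fy=2.5,interpolation=cv2.INTER_CUBIC).copy()
b=p[2]-.0086
for z,r,col in ((b+.055,.011,(0,255,0)),(b+.04,.022,(255,0,255)),(b,.022,(0,255,255))):
    q=((circ(p[:2],z,r)-160)*2.5).astype(int); cv2.polylines(v,[q],True,col,1)
print((b,proj("wrist",[p[0],p[1],b+.055],T)))
cv2.imwrite("pics/w6o.png",v[:,:,::-1])
```

```text
(np.float64(0.21143284822979788), array([274.72289172, 333.60422058]))
```

View pics/w6o.png

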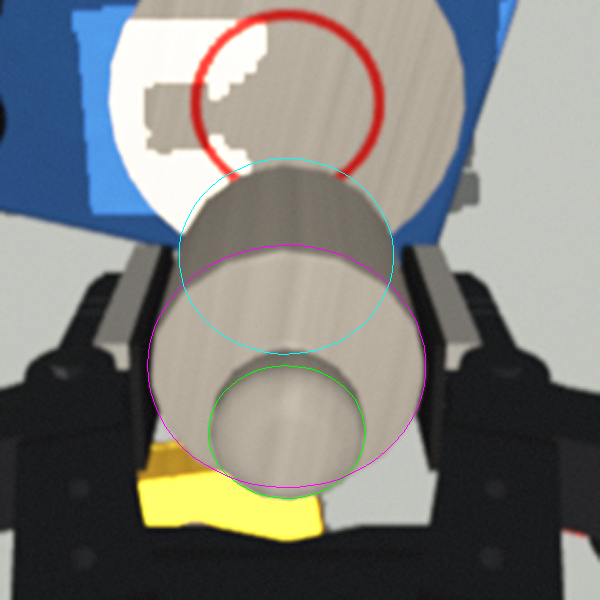

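```bash
cat >> h.py <<'E'
def fz(n=8):
    v=[]
    for _ in range(n): v.append(read_wrist_force()[2]); bot.dwell(.02)
    return np.mean(v)
E
python3 - <<'E'
from h import *
c=[.5888,.0066]
print("fz0",fz())
bot.move_linear([*c,.103],velocity=.12); bot.dwell(.2); print(read_t(),"fz",fz(),read_position())
for z in (.095,.092,.0895):
    bot.move_linear([*c,z],velocity=.02); bot.dwell(.15); print(z,read_t(),fz(),read_position())
E
```

```text
fz0 -4.962732013111935
18.3333 fz -4.906026808504665 [0.588991   0.0066041  0.10337966]
0.095 19.1667 -3.2004539086341657 [0.58887455 0.00657382 0.09509796]
0.092 19.75 -1.637877560129977 [0.58889156 0.00660217 0.09208593]
0.0895 20.3083 0.16539197222628668 [0.58888355 0.0066156  0.08955849]
```

Run:
```python
from h import *
bot.grip(.052); bot.dwell(.2); print(read_t(),read_width(),fz(),read_position())
bot.grip(.085); bot.dwell(.3)
p,Rr=read_position(),read_ee_rot(); im=imaging.camera("wrist"); np.savez("pics/w7.npz",p=p,R=Rr); save("w7.png",im); save("s7.png",imaging.camera("side"),(200,170,340,280),5); print(read_t(),fz())
```

```text
20.9 0.05178863737906299 -0.2127367789836396 [0.58878883 0.00660119 0.08950618]
21.8667 0.032325666067402316
```

View pics/w7.png

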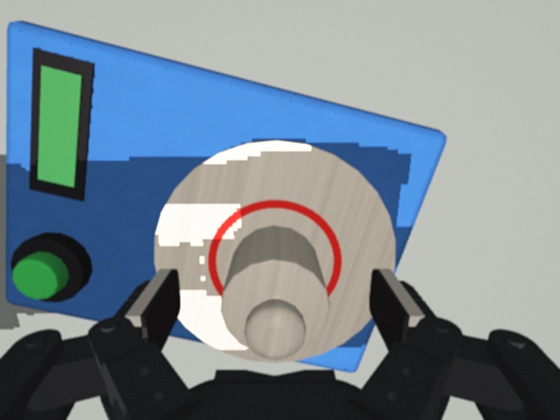

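View pics/s7.png

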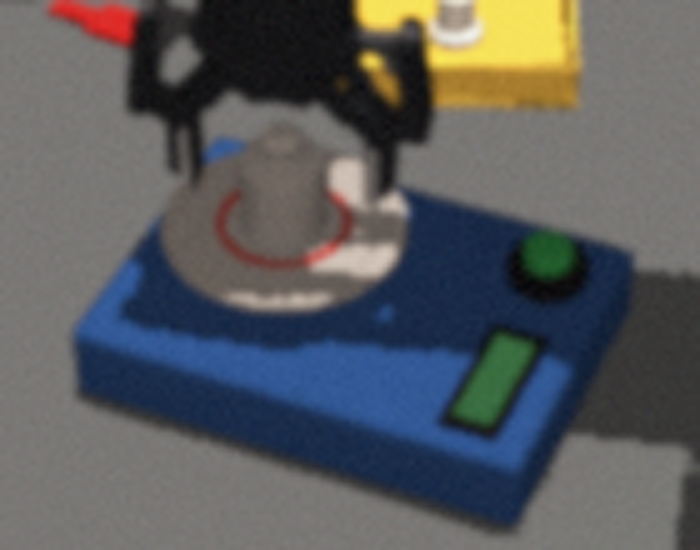

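The weight stands centred in the ring, at (275,260) in the wrist view, and the fingers are open and clear of it. Next I'll lift, shut the fingers and go to the button.

Run:
```python
from h import *
R=np.array([[1,0,0],[0,0,1],[0,-1,0]],float)
bot.move_linear([.5888,.0066,.19],velocity=.1)
p,Rr=read_position(),read_ee_rot(); im=imaging.camera("wrist"); save("w8.png",im)
T=toolT(p,Rr)@imaging.get_calibration("wrist")["hand_eye"]; print(ring(im,T,z=.080,rect=(150,110,400,330)))
h=cv2.cvtColor(im,cv2.COLOR_RGB2HSV)
b,_=blobs(im,cv2.inRange(h,(50,120,60),(75,255,255))>0)
for c,st in b: print("green",c,st,back("wrist",c,.072,T).round(4))
s=lambda o,z: proj("wrist",[*o,z],T)
print("expected knob px if at ring centre",s((.5888,.0066),.135))
bot.goto([.4588,-.0053,.14],R); bot.grip(0); bot.dwell(.2)
p,Rr=read_position(),read_ee_rot(); im=imaging.camera("wrist"); save("w9.png",im); T=toolT(p,Rr)@imaging.get_calibration("wrist")["hand_eye"]
h=cv2.cvtColor(im,cv2.COLOR_RGB2HSV)
b,_=blobs(im,cv2.inRange(h,(50,120,60),(75,255,255))>0)
for c,st in b: print("green",c,st,back("wrist",c,.072,T).round(4))
print(read_t(),read_width(),p)
```

```text
(array([0.58883599, 0.00648946]), np.float64(0.03224350652613728), 686)
green [135.6 122.7] [ 120   84   32   78 1791] [0.481  0.0732 0.072 ]
green [120.6 219.6] [104 204  34  32 843] [ 0.4586 -0.0055  0.072 ]
expected knob px if at ring centre [275.35680149 232.63197155]
green [271.4 225.8] [ 253  207   37   39 1122] [ 0.4567 -0.0055  0.072 ]
24.8417 0.00014597603610739924 [ 0.45880028 -0.00529583  0.14000213]
```

View pics/w8.png

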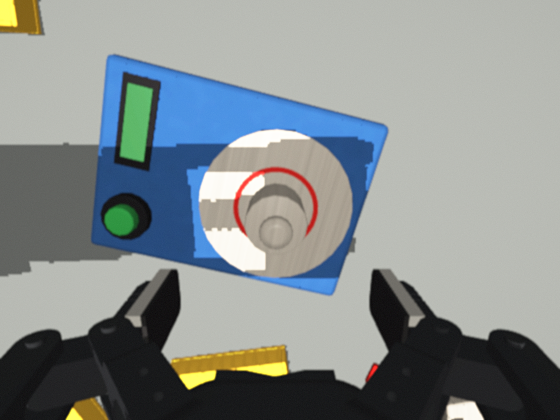

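View pics/w9.png

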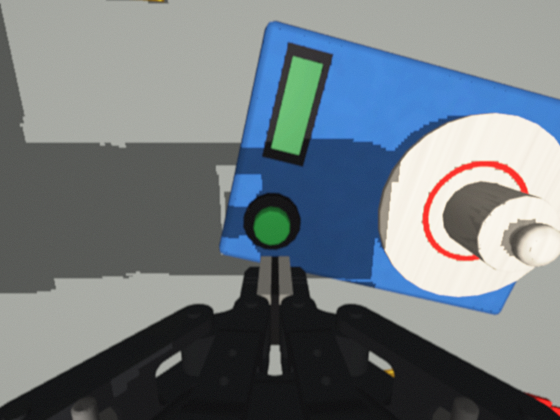

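The knob is at (275,232), against a prediction of (275.4,232.6), so the weight is centred. The button is at (271,226), under the shut fingers. Next I'll press it.

Run:
```python
from h import *
c=[.4572,-.0053]
f0=fz(); print("f0",f0)
bot.move_linear([*c,.078],velocity=.1); print(read_t(),fz()-f0)
for z in (.071,.069,.067,.0658,.0650):
    bot.move_linear([*c,z],velocity=.03); bot.dwell(.1); f=fz()-f0; print(z,read_position()[2],f)
    if f>14: break
```

```text
f0 -0.07110945890516063
25.7417 0.08051761814375542
0.071 0.07114664017272299 1.956912603614039
0.069 0.06910263646375975 3.0302810671471656
0.067 0.06707706820770694 4.220395868635631
0.0658 0.06602042240373479 8.085505385657934
0.065 0.06580525375693069 18.846507709447067
```

Run:
```python
from h import *
bot.move_linear([.4572,-.0053,.16],velocity=.12)
R=np.array([[1,0,0],[0,0,1],[0,-1,0]],float)
p,Rr=read_position(),read_ee_rot(); im=imaging.camera("wrist"); save("w10.png",im)
bot.goto([.36,-.05,.30],R); bot.dwell(.3)
save("t11.png",imaging.camera("top"),(220,120,440,260),3.6); save("s11.png",imaging.camera("side"),(200,130,340,280),4); print(read_t(),fz(),read_position())
```

```text
30.55 0.17436367746467404 [ 0.3600668  -0.04993517  0.29978729]
```

View pics/t11.png

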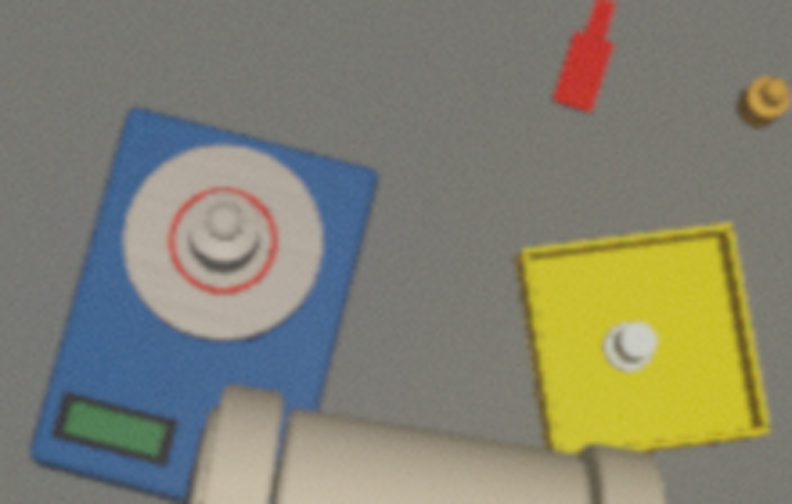

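View pics/s11.png

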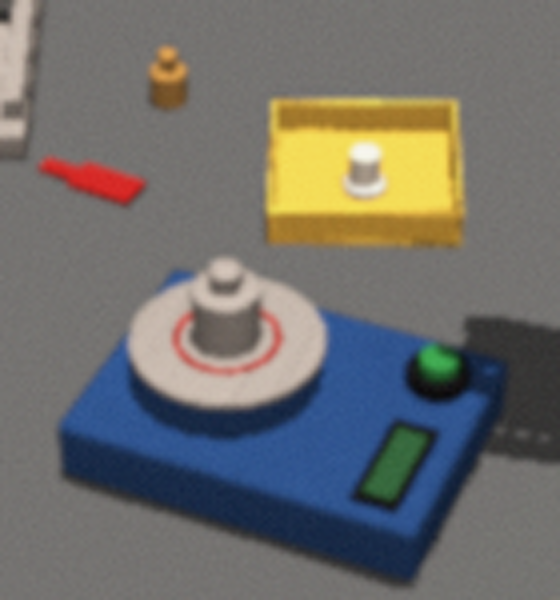

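View pics/w10.png

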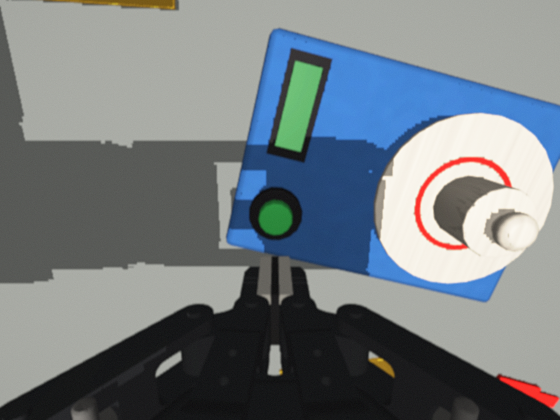

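The pictures show the weight upright inside the ring, the stop standing in the tray, the button out again, and the robot clear of everything. I'm handing the job in.

```bash
python3 -c "
from workcell import *
print(read_dq().max() if hasattr(read_dq(),'max') else read_dq()); workorder.sign_off(); print(read_t())"
```

```text
0.019022477216260745
the job is handed in; nothing more can be done
the job is handed in; nothing more can be done
```

The job is done and handed in, at about 31 s on the robot's clock. No verdict was reported.

- **Coil stop:** I took it off the pan and set it in the yellow tray farthest from the base, the one at (0.54, -0.26). It stands upright in the middle of the tray.
- **Check weight:** I lowered it onto the pan until the wrist force showed the pan carrying its full weight, then released it. In the wrist picture the knob was within a pixel of where a centred weight should be. It looks upright, wholly inside the red ring.
- **Button:** I pressed it only after the weight was released and standing. It reached its stop at about 66 mm height, with the last step going to about 19 N. In the final pictures it is out again.
- **Other things:** In the last pictures the brass weight and one of the red drop targets look undisturbed. I did not look again at the leg leveller and the other target, but the arm never worked close to them.

**Disagreements:**
- The wrist and top cameras differed by 3–4 mm on the pan and button positions. I used the wrist camera for both.
- The wrist camera's own button readings differed by 2 mm in x, so I aimed between them.

I could not read the pan and button joints directly. The pan's sinking and the button's travel come from the force and height readings.

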